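# Weigh a pear in a tared dish

## Task

Weigh the pear in the white dish. The dish was left to dry mouth down: turn it over and stand it right way up in the middle of the scale's steel plate, press the hinged tare key right down to its stop while the empty dish stands there untouched and let it spring back, then put the pear in the dish and let go. Set things down rather than dropping them, do not press the key with the pear in the dish, and leave the mug, the glass and the salt shaker where they are.

Things in the scene. Friction and masses are not known exactly. Their poses are not given: they have to be found in the camera images.
- dish_center (a point): Centre (half-way up) of the white enamel dish (grey rim): open, straight-sided, 66 (own x) x 90 (own y) x 60 mm (own z), walls and bottom 3 mm, corners rounded 9 mm, 0.25 kg. Own z points out through its bottom: up at the start (mouth down, own y roughly along world y), down once right way up. Grip it across 66 mm; it also stands on a short side: two quarter turns about own x turn it over.
- pear_center (a point): Centre (44 mm above its foot) of a rigid greenish-brown pear, 88 mm tall without its 13 mm stem, standing upright; own z up. Belly 49 mm across 25 mm above the foot; neck 26 to 29 mm across from 61 to 79 mm above the foot; about 0.15 kg. It fits upright in the dish, its neck above the rim.
- scale: Kitchen scale, fixed: white base 230 mm (own x) x 170 mm (own y), a square steel plate at the back (own +x); on the low front shelf (own -x, toward the robot) a window at own +y and the grey tare key at own -y. Origin on the worktop below the middle of the base; own z up.
- platform_top (a point): Centre of the top face of the scale's steel plate, 160 x 164 mm, 44 mm above the worktop. The plate rests on a stiff spring and sinks about 1 mm under the dish, 4 mm at most.
- key_pad (a point): Where to press the tare key: middle of the ribbed top of a grey hinged plate 48 x 68 mm, 34 mm in front of its hinge (along own y of the scale, at the edge next to the steel plate; the free edge faces own -x). It slopes up to its free edge, is about 34 mm above the worktop here and goes down about 7 mm to its stop.
- tare_key (a joint): Angle of the tare key: 0 up (at rest), grows as it is pressed, 0.20 rad at its stop. A spring brings it back; at the pressing point it takes about 1 N to start and about 4 N to reach the stop.
- mug_6: Cream stoneware mug standing on its rim, body 71 mm across, 85 mm high; bystander. Origin under its middle.
- tumbler_3: Ribbed glass tumbler standing on its rim, 69 mm across, 104 mm high; bystander. Origin under its middle.
- salt_shaker: Salt shaker with a grey cap, 44 mm across, 90 mm high; bystander. Origin under its middle.
Not all that is in view belongs to the job. What is shaped like the part that bears dish_center but orange is not meant.

How it is judged:
On the way, in this order (a step that is already met when the one before it is completed fails the run):
1. the dish stands mouth up in the middle of the steel plate, let go (angle between dish_center's own z axis and vertical above 3.04 rad and horizontal distance between dish_center and platform_top below 0.03 m and distance between dish_center and platform_top below 0.045 m and contact force between dish and the fingers below 0.05 N and linear speed of dish below 0.02 m/s), for 0.2 s.
2. the tare key is pressed down to its stop while the empty dish stands on the plate untouched (value of joint tare_key above 0.18 rad and angle between dish_center's own z axis and vertical above 3.04 rad and horizontal distance between dish_center and platform_top below 0.03 m and distance between dish_center and platform_top below 0.045 m and contact force between dish and the arm below 0.05 N and contact force between dish and the fingers below 0.05 N and horizontal distance between pear_center and dish_center above 0.07 m), for 0.1 s.
3. the key has sprung back (value of joint tare_key below 0.03 rad), for 0.1 s.
At the end, for the whole second after the job is handed in: The dish stands mouth up on the steel plate (within 0.1 rad of upright, its centre within 30 mm of the plate's centre), the pear is down inside the dish (centre within 35 mm of the dish's centre sideways and below the rim), both at rest and let go, and the tare key is up (angle between dish_center's own z axis and vertical above 3.04 rad and horizontal distance between dish_center and platform_top below 0.03 m and distance between dish_center and platform_top below 0.045 m and horizontal distance between pear_center and dish_center below 0.035 m and z of pear_center in the frame of dish_center above -0.031 m and contact force between pear and dish above 0.3 N and value of joint tare_key below 0.03 rad and linear speed of each of dish, pear below 0.02 m/s); the robot touches nothing.
It fails at once if the tare key is pressed with the pear in the dish (value of joint tare_key above 0.08 rad and horizontal distance between pear_center and dish_center below 0.035 m and contact force between pear and dish above 0.3 N).
It fails at once if the mug, the glass or the salt shaker is moved by more than 30 mm (distance of any of mug_6, tumbler_3, salt_shaker from where it was at the start of the episode above 0.03 m).
It fails at once if the dish is dropped (it falls freely by more than about 40 mm) (contact force between dish and the fingers below 0.05 N and linear speed of dish above 0.9 m/s).
It fails at once if the pear is dropped (it falls freely by more than about 40 mm) (contact force between pear and the fingers below 0.05 N and linear speed of pear above 0.9 m/s).
It also fails if it takes over 72 s, if anything falls off the work surface, if the arm or the gripper's body presses on something with over 40 N, if the wrist force passes 120 N, or if a joint passes its speed limit or range.

## Robot

A 6-joint arm with a two-finger parallel gripper is mounted at the origin on a cart in front of the work surface, level with it; the furniture and walls round the work are solid. World frame = base frame: x ahead of the robot, y to its left, z up, the work surface at z = 0. Lengths are in m, angles in rad, forces in N, time in s.
With the tool pointing down it reaches from about 0.375 to 0.975 m from the base axis. Payload 3.8 kg.
Tool frame: the origin (TCP) lies midway between the tips of the shut fingers; the grasp point (between the pads) lies 19 mm behind it (bot.grasp_offset is the distance from the TCP to the grasp point, in m); z points along the fingers, y is the line along which they close (so a half turn about z gives the same grasp; the last joint's range is limited). The gripper opens to 88 mm and grips with 3 to 60 N. Pads are 18 mm wide; open, the fingers measure 123 mm over their backs; the gripper's body (75 mm by 187 mm) begins 45 mm behind the grasp point.
Start: joints at [-1.211, 0.264, 1.604, -0, 1.274, -0.037], TCP at [0.261, -0.623, 0.239] pointing down, gripper open.
Joint ranges: [-2.63, 2.63], [-0.94, 2.18], [0.31, 2.57], [-1.31, 4.45], [0, 2.66], [-2.55, 2.55]. Speed limits (rad/s): [2.57, 2.57, 3.14, 3.14, 3.14, 3.14].

## Interface

Orientations are given as a unit quaternion [w, x, y, z].
In Python, from plant import bot gives the robot as it stands. Calls block until the motion is done:
- bot.reach(position, orientation): joint-space move of the TCP to a pose.
- bot.move_straight(position, orientation=None, speed=0.15, force_limit=None): straight line of the TCP; orientation=None keeps the orientation; speed is the mean speed in m/s. With force_limit (N) it stops when the force on the tool has changed by that much, and returns True; else False.
- bot.goto_joints(angles): joint-space move.
- bot.set_gripper(opening): opening from 0.0 (shut) to 1.0 (fully open); the grip force is fixed at half the most; returns when the fingers have stopped.
- bot.dwell(seconds).
- bot.solve_ik(position, orientation): joint angles nearest the present ones, or None.
- bot.observe(): the state.
- bot.capture(name): name is "scene" or "top"; returns a dict with "image" (400x640x3 uint8, red, green, blue), "depth" (400x640 float32, m along the optical axis (not along the pixel's ray), 0 where there is no reading), "fx", "fy", "cx", "cy" (pixels), "world_from_camera" (4x4, takes a point from camera to world coordinates). Camera axes: x right, y down, z forward; pixel columns grow to the right and rows downward; lengths in m; the calibration is good to about 2 mm. A picture is of the moment at which its call begins.
A pose or a line that the arm cannot do raises bot.Unreachable and nothing moves.
- bot.job_done(): hands the job in; it is judged then, once.
Trained networks look in a picture, given as the dict that the camera call returned (one of the last four; its "shot" number tells which), for a name from the list of things; names that differ only in an ending like _2 or _b are one class to them, and where a whole thing is asked for, a point or a joint stands for the part that bears it (a point fixed in the world has none). Each returns a list of dicts, best first, with "confidence" (0 to 1); they miss things now and then, are a little off and sometimes report something else, mostly with a low value. They report only what shows in the picture. A call takes as long as a camera call. They do not tell look-alikes from the thing itself.
- bot.trace(picture, thing): "pixels" (400x640 bool, what is visible of it) and "bbox" ([left, top, width, height] in pixels, round what is visible of it).
The state is a dict: "time": time; "joints": joint angles; "joint_velocities": joint speeds; "tau": joint torques, N m; "ee_pos": TCP position; "orientation": TCP orientation; "wrist_force": force on the tool from outside, world axes, zero at the start; "wrist_torque": the same for the moment, N m; "finger_gap": opening from 0.0 (shut) to 1.0 (fully open); "finger_force": force on a finger pad.
Only numpy, scipy, OpenCV 4.12 (cv2) and the standard library are available. Lean on these libraries where they do the work, as an engineer would, in place of code of your own. Each camera call takes 0.05 s, during which the arm holds its last target. There are 200 camera calls.

## Working session

There is one attempt and no reset: what is moved stays moved. The work goes in short steps, each a Python script; the robot and the scene stay as the last script left them, time stands still between calls to the robot, and variables do not carry over. Pictures are saved under pics/ and viewed, at most 11 in all, crops included, and the job is handed in when it is done.

```bash
ls; mkdir -p pics; cat > h.py <<'E'
import numpy as np, cv2
from plant import bot
def cloud(p, m):
    v,u=np.nonzero(m&(p["depth"]>0)); d=p["depth"][v,u]
    c=np.c_[(u-p["cx"])*d/p["fx"],(v-p["cy"])*d/p["fy"],d,np.ones(len(d))]
    return (c@np.array(p["world_from_camera"]).T)[:,:3]
def save(p,n,crop=None,s=1):
    im=p["image"][:,:,::-1]
    if crop: l,t,w,h=crop; im=im[t:t+h,l:l+w]
    cv2.imwrite("pics/"+n,cv2.resize(im,None,fx=s,fy=s,interpolation=cv2.INTER_CUBIC))
E
python3 - <<'E'
from h import *
for cam in ("scene","top"):
    p=bot.capture(cam); save(p,cam+"0.png")
    print(cam,np.round(p["world_from_camera"],3).tolist())
    for t in ("dish_center","pear_center","scale","tare_key","mug_6","tumbler_3","salt_shaker"):
        for r in bot.trace(p,t)[:3]:
            c=cloud(p,r["pixels"])
            if len(c): print(t,round(r["confidence"],2),r["bbox"],len(c),np.round(np.median(c,0),3),np.round(np.percentile(c,3,0),3),np.round(np.percentile(c,97,0),3))
E
```

```text
pics
scene [[-0.637, -0.574, 0.514, -0.031], [-0.77, 0.482, -0.417, 0.524], [-0.008, -0.662, -0.75, 0.978], [0.0, 0.0, 0.0, 1.0]]
dish_center 0.94 [397.1, 146.2, 38.2, 32.9] 865 [ 0.521 -0.314  0.055] [ 0.497 -0.368  0.003] [ 0.563 -0.282  0.063]
dish_center 0.89 [393.6, 183.9, 40.4, 33.3] 981 [ 0.423 -0.184  0.057] [ 0.385 -0.233  0.006] [ 0.47  -0.164  0.063]
pear_center 0.84 [258.7, 221.1, 15.7, 26.8] 342 [0.585 0.208 0.05 ] [0.574 0.185 0.017] [0.603 0.224 0.088]
pear_center 0.34 [352.4, 202.1, 30.1, 17.4] 320 [ 0.492 -0.072  0.032] [ 0.467 -0.104  0.026] [ 0.517 -0.042  0.039]
scale 0.64 [293.6, 161.2, 91.4, 82.9] 3923 [ 0.567 -0.026  0.042] [ 0.469 -0.112  0.015] [0.689 0.045 0.048]
tare_key 0.68 [353.7, 198.4, 28.8, 20.6] 347 [ 0.493 -0.074  0.032] [ 0.467 -0.106  0.019] [ 0.52  -0.042  0.039]
tare_key 0.37 [290.6, 161.6, 95.2, 81.6] 4055 [ 0.566 -0.027  0.042] [ 0.469 -0.114  0.014] [0.691 0.046 0.048]
mug_6 0.75 [182.5, 254.4, 42.5, 39.5] 1272 [0.577 0.386 0.071] [0.555 0.347 0.   ] [0.639 0.437 0.087]
salt_shaker 0.66 [363.8, 120.1, 17.4, 26.0] 292 [ 0.697 -0.295  0.049] [ 
[... 353 characters left out ...]
[ 0.389 -0.234  0.016] [ 0.47  -0.166  0.064]
pear_center 0.85 [235.2, 166.9, 20.6, 18.9] 267 [0.589 0.195 0.055] [0.574 0.18  0.027] [0.608 0.22  0.09 ]
scale 0.65 [304.3, 136.3, 69.2, 91.7] 5945 [ 0.578 -0.037  0.042] [ 0.472 -0.116  0.016] [0.689 0.042 0.048]
tare_key 0.9 [341.5, 202.8, 27.4, 23.3] 593 [ 0.492 -0.075  0.031] [ 0.466 -0.108  0.02 ] [ 0.518 -0.042  0.038]
mug_6 0.67 [152.0, 161.5, 41.8, 32.4] 948 [0.586 0.369 0.082] [0.555 0.341 0.003] [0.619 0.426 0.088]
tumbler_3 0.93 [209.9, 224.5, 30.6, 29.5] 726 [0.435 0.24  0.101] [0.407 0.218 0.004] [0.464 0.273 0.108]
salt_shaker 0.84 [431.0, 119.9, 23.0, 25.9] 322 [ 0.699 -0.3    0.067] [ 0.685 -0.33   0.003] [ 0.722 -0.287  0.091]
```

```bash
python3 - <<'E'
from h import *
p=bot.capture("top"); save(p,"crop.png",(130,90,380,190),2.1)
top={}
for r in bot.trace(p,"dish_center")[:2]:
    c=cloud(p,r["pixels"]); m=c[:,2]>0.052
    print(r["bbox"],cv2.minAreaRect((c[m][:,:2]*1000).astype(np.float32)),"rgb",p["image"][r["pixels"]].mean(0), c[m][:,2].mean())
r=bot.trace(p,"scale")[0]; c=cloud(p,r["pixels"]); print("scale",cv2.minAreaRect((c[:,:2]*1000).astype(np.float32)))
m=(c[:,2]>0.040)&(c[:,2]<.05); print("plate",cv2.minAreaRect((c[m][:,:2]*1000).astype(np.float32)),c[m][:,2].mean())
r=bot.trace(p,"tare_key")[0]; c=cloud(p,r["pixels"]); print("key",cv2.minAreaRect((c[:,:2]*1000).astype(np.float32)))
r=bot.trace(p,"pear_center")[0]; c=cloud(p,r["pixels"]); 
for z in (.015,.03,.045,.06,.07,.08,.09):
    m=abs(c[:,2]-z)<.007; print("pear",z,c[m].mean(0),c[m].min(0),c[m].max(0))
E
```

```text
[389.1, 221.2, 33.3, 37.6] ((432.1406555175781, -200.97244262695312), (87.96684265136719, 64.76956176757812), 10.295022964477539) rgb [158.82  105.257  51.082] 0.05915778005342305
[435.3, 183.8, 43.5, 32.8] ((532.7652587890625, -329.0265197753906), (92.39085388183594, 66.56654357910156), 82.93877410888672) rgb [149.20122485 146.81889764 143.59930009] 0.059174730710076416
scale ((491.67120361328125, -74.4100341796875), (63.0275993347168, 51.541297912597656), 86.25291442871094)
plate ((471.39697265625, -74.06819152832031), (6.858191013336182, 50.520084381103516), 3.5977137088775635) 0.040781205049522616
key ((494.06903076171875, -74.12206268310547), (68.18990325927734, 58.092018127441406), 88.38616943359375)<stdin>:12: RuntimeWarning: Mean of empty slice.
  ret = um.true_divide(
Traceback (most recent call last):
ValueError: zero-size array to reduction operation minimum which has no identity
```

View pics/scene0.png

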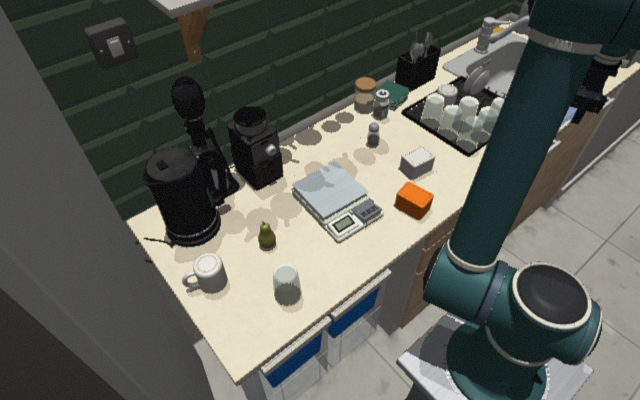

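View pics/crop.png

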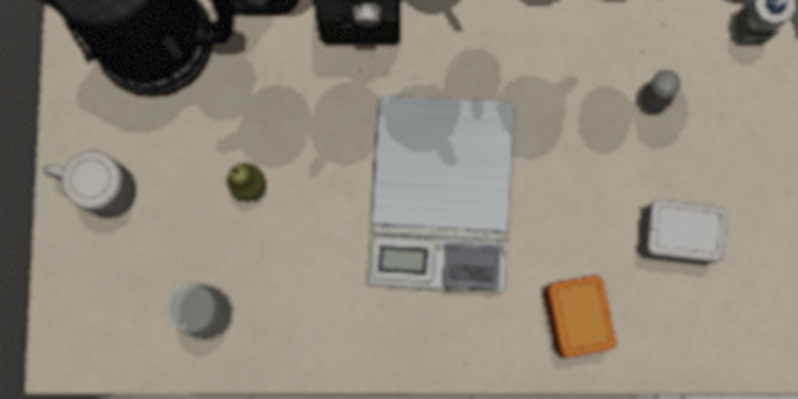

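Candidates for the dish in the top image are the white box at about (453,200) and the orange one at about (406,240). The crop shows both clearly, and the white, grey-rimmed one fits the description. The scale is in the middle, the pear at (246,176), the mug and glass on the left, and the salt shaker at (442,133).

My plan is to do each quarter turn with the tool tilted ±45° about the grip axis, standing the dish on its short side on the steel plate in between.

```bash
cat >> h.py <<'E'
from scipy.spatial.transform import Rotation as R
G=bot.grasp_offset
def rot(tilt,yaw=0,flip=0):
    """tool pointing down, closing line along world x turned by yaw; tilt>0 leans the body towards +y. flip: half turn about tool z"""
    base=np.array([[0,1,0],[1,0,0],[0,0,-1.]]).T   # columns: tool x=+y, tool y=+x, tool z=-z
    return R.from_euler("z",yaw,degrees=True)*R.from_euler("x",-tilt,degrees=True)*R.from_matrix(base)*R.from_euler("z",180*flip,degrees=True)
def q(r): return r.as_quat(scalar_first=True)
def tcp(g,r): return np.asarray(g,float)+r.apply([0,0,G])
E
python3 - <<'E'
from h import *
p=bot.capture("top"); c=cloud(p,p["depth"]>0)
def box(lo,hi):
    m=((c>lo)&(c<hi)).all(1); return c[m]
f=lambda a:cv2.minAreaRect((a[:,:2]*1000).astype(np.float32))
print("dish",f(box([.47,-.4,.0565],[.6,-.26,.07])))
pl=box([.5,-.15,.0415],[.72,.08,.05]); print("plate",f(pl),pl[:,2].mean())
pe=box([.56,.16,.004],[.63,.24,.12])
print("pear n",len(pe),"z",pe[:,2].max())
for z in (.02,.03,.05,.065,.075,.085):
    m=abs(pe[:,2]-z)<.006
    if m.any(): print(z,m.sum(),pe[m].min(0)[:2],pe[m].max(0)[:2])
for n,pos,ts in (("G1",(.531,-.327,.04),(-60,-45,-30,0)),("P",(.6,-.04,.106),(-60,-45,-30,30,45,60))):
    for t in ts:
        for fl in (0,1):
            r=rot(t,0,fl); s=bot.solve_ik(tcp(pos,r),q(r)); print(n,t,fl,None if s is None else np.round(s,2))
E
```

```text
dish ((532.6163940429688, -328.2578125), (89.70492553710938, 65.7503890991211), 83.14169311523438)
plate ((616.7755126953125, -40.411521911621094), (163.59597778320312, 159.7066650390625), 86.77210998535156) 0.04467801425083926
pear n 315 z 0.09983060829465962
0.02 5 [0.5731665  0.17917932] [0.60411029 0.20782904]
0.03 34 [0.57226621 0.17796682] [0.61801513 0.22456753]
0.05 67 [0.57668017 0.18133571] [0.61331615 0.21927456]
0.065 27 [0.57980445 0.18655589] [0.60788357 0.21460402]
0.075 29 [0.58223927 0.18779547] [0.60459465 0.21178185]
0.085 72 [0.58337904 0.18934233] [0.6063545  0.21150964]
G1 -60 0 [-0.88  0.86  1.45  0.59  1.73 -1.08]
G1 -60 1 [-0.88  0.86  1.45  0.59  1.73  2.06]
G1 -45 0 [-0.84  0.72  1.56  0.49  1.51 -1.04]
G1 -45 1 [-0.84  0.72  1.56  0.49  1.51  2.1 ]
G1 -30 0 [-0.78  0.59  1.67  0.38  1.29 -0.96]
G1 -30 1 [-0.78  0.59  1.67  0.38  1.29  2.18]
G1 0 0 [-0.59  0.38  1.89 -0.    0.87 -0.59]
G1 0 1 [-0.59  0.38  1.89 -0.    0.87  2.55]
P -60 0 [-0.52  0.6   1.78  0.85  1.51 -0.93]
P -60 1 [-0.52  0.6   1.78  0.85  1.51  2.22]
P -45 0 [-0.46  0.47  1.82  0.71  1.34 -0.81]
P -45 1 [-0.46  0.47  1.82  0.71  1.34  2.34]
P -30 0 [-0.36  0.37  1.86  0.53  1.17 -0.64]
P -30 1 [-0.36  0.37  1.86  0.53  1.17  2.51]
P 30 0 [ 0.16  0.33  1.9  -0.6   1.08  0.49]
P 30 1 None
P 45 0 [ 0.26  0.43  1.89 -0.81  1.22  0.71]
P 45 1 [ 0.26  0.43  1.89 -0.81  1.22 -2.43]
P 60 0 [ 0.34  0.55  1.86 -0.98  1.39  0.87]
P 60 1 [ 0.34  0.55  1.86 -0.98  1.39 -2.27]
```

```bash
cat >> h.py <<'E'
P=np.array([.617,-.040,.044]); YD=-6.9; YP=-3.2
def yz(yaw,v): return R.from_euler("z",yaw,degrees=True).apply(v)
def back(r,d): return r.apply([0,0,-d])
def st(): 
    s=bot.observe(); print("t",round(s["time"],1),"gap",round(s["finger_gap"],3),"ff",np.round(s["finger_force"],1),"F",np.round(s["wrist_force"],1),"p",np.round(s["ee_pos"],4))
E
python3 - <<'E'
from h import *
r=rot(-45,YD); g=np.array([.5326,-.328,.030])+yz(YD,[0,-.015,.010]); x=tcp(g,r)
bot.set_gripper(1.0)
bot.reach(x+back(r,.10),q(r))
print("contact",bot.move_straight(x,q(r),speed=.12,force_limit=8)); st()
bot.set_gripper(0); st()
bot.move_straight(x+[0,0,.20],q(r),speed=.2); st()
r2=rot(45,YP); g2=P+[0,0,.045]+yz(YP,[0,.010,.015]); x2=tcp(g2,r2)
bot.reach(x2+[0,0,.06],q(r2)); st()
p=bot.capture("scene"); save(p,"held.png",(230,60,240,200),2.5)
E
```

```text
contact False
t 3.7 gap 1.0 ff 0.0 F [-0.6  0.1 -0.1] p [ 0.5328 -0.3306  0.0274]
t 4.1 gap 0.746 ff 30.0 F [-1.5 -1.4  1.1] p [ 0.5325 -0.3304  0.0272]
t 5.3 gap 0.746 ff 30.0 F [ 0.3 -1.  -2.7] p [ 0.5318 -0.3292  0.225 ]
t 6.6 gap 0.746 ff 30.0 F [-0.1  0.6 -2.1] p [ 0.6161 -0.0441  0.1501]
```

View pics/held.png

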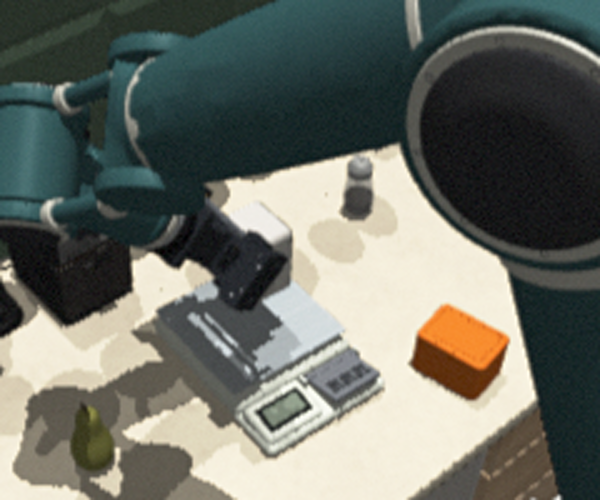

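The dish is held with its bottom facing +y at about (265,240) in the crop, above the plate. I'll stand it on its short side, regrip from the other side, and look.

```bash
python3 - <<'E'
from h import *
r2=rot(45,YP); g2=P+[0,0,.045]+yz(YP,[0,.010,.015]); x2=tcp(g2,r2)
bot.move_straight(x2+[0,0,.012],q(r2),speed=.12)
print("contact",bot.move_straight(x2-[0,0,.004],q(r2),speed=.03,force_limit=3)); st()
bot.set_gripper(1.0); st()
x=np.array(bot.observe()["ee_pos"])
bot.move_straight(x+back(r2,.12),q(r2),speed=.15); st()
r3=rot(-45,YP); g3=P+[0,0,.045]+yz(YP,[0,-.010,.015]); x3=tcp(g3,r3)
bot.reach(tcp(P+[0,0,.26],rot(0,YP)),q(rot(0,YP)))
bot.reach(x3+back(r3,.12),q(r3)); st()
p=bot.capture("top"); c=cloud(p,p["depth"]>0)
m=((c>[.54,-.12,.115])&(c<[.69,.03,.15])).all(1); a=c[m]; print(len(a),cv2.minAreaRect((a[:,:2]*1000).astype(np.float32)),np.percentile(a[:,2],[5,50,95]))
save(p,"side.png",(230,60,240,200),2.5)
E
```

```text
contact True
t 7.7 gap 0.75 ff 30.0 F [0.8 1.7 4.7] p [ 0.6175 -0.0429  0.0896]
t 8.2 gap 0.997 ff 0.0 F [-0.3 -0.5  0.4] p [ 0.6162 -0.0431  0.0884]
t 9.1 gap 0.997 ff 0.0 F [ 0.1 -0.3  0.1] p [0.6204 0.0411 0.1725]
t 10.6 gap 1.0 ff 0.0 F [ 0.7  0.1 -1. ] p [ 0.6113 -0.1192  0.1724]
698 ((617.024169921875, -40.590721130371094), (59.946292877197266, 66.31135559082031), 86.70014953613281) [0.12764219 0.13328551 0.13734422]
```

View pics/side.png

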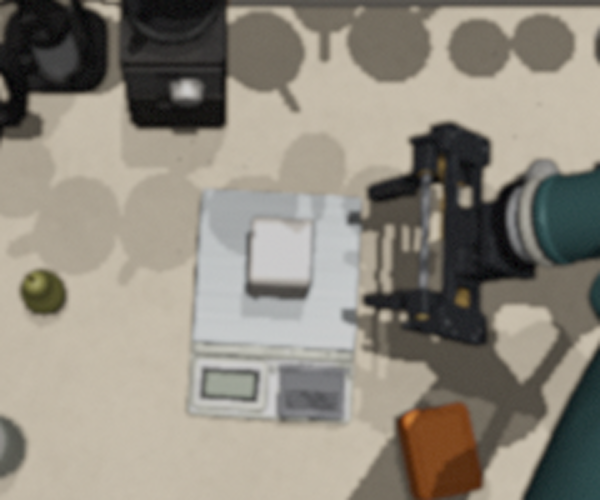

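The dish stands on its short side in the middle of the plate (crop (280,257)), with the gripper ready on the mouth side. Next comes the second quarter turn.

```bash
python3 - <<'E'
from h import *
r3=rot(-45,YP); g3=P+[0,0,.045]+yz(YP,[0,-.010,.015]); x3=tcp(g3,r3)
print("contact",bot.move_straight(x3,q(r3),speed=.12,force_limit=8)); st()
bot.set_gripper(0); st()
bot.move_straight(x3+[0,0,.10],q(r3),speed=.15)
r4=rot(45,YP); g4=P+[0,0,.030]+yz(YP,[0,.015,.010]); x4=tcp(g4,r4)
bot.reach(x4+[0,0,.06],q(r4)); st()
bot.move_straight(x4+[0,0,.012],q(r4),speed=.12)
print("contact",bot.move_straight(x4-[0,0,.004],q(r4),speed=.03,force_limit=3)); st()
bot.set_gripper(1.0); st()
x=np.array(bot.observe()["ee_pos"])
bot.move_straight(x+back(r4,.12),q(r4),speed=.15); st()
rk=rot(0,YP+90); k=[.484,-.075,.10]
for y in (YP+90,YP-90):
    rk=rot(0,y); s=bot.solve_ik(k,q(rk)); print(y,None if s is None else np.round(s,2))
bot.reach([.55,.05,.3],q(rot(0,YP)))
p=bot.capture("top"); c=cloud(p,p["depth"]>0)
m=((c>[.54,-.12,.09])&(c<[.69,.03,.12])).all(1); a=c[m]; print(len(a),cv2.minAreaRect((a[:,:2]*1000).astype(np.float32)),np.percentile(a[:,2],[5,50,95]))
p=bot.capture("scene");save(p,"up.png",(230,100,220,170),2.7)
E
```

```text
contact False
t 11.8 gap 0.998 ff 0.0 F [-0.4 -0.7 -0.6] p [ 0.6178 -0.0374  0.0914]
t 12.2 gap 0.747 ff 30.0 F [ 0.5 -2.   0.8] p [ 0.6174 -0.0372  0.0909]
t 14.4 gap 0.166 ff 0.0 F [ 1.1 -0.2 -0.2] p [ 0.6164 -0.0387  0.1301]
contact True
t 15.1 gap 0.005 ff 5.2 F [ 0.6 -2.8 10.7] p [ 0.6333 -0.047   0.1078]
t 16.5 gap 1.004 ff 10.5 F [11.7  0.6 18.8] p [ 0.6401 -0.0458  0.1129]
t 17.4 gap 1.003 ff 0.0 F [-0.1 -0.7 -0.2] p [0.644  0.0381 0.1962]
86.8 [-0.2   0.05  2.13 -0.    0.97 -1.72]
-93.2 [-0.2   0.05  2.13 -0.    0.97  1.42]
383 ((554.9736938476562, -19.66358184814453), (89.82728576660156, 59.05762481689453), 64.99050903320312) [0.10461849 0.10946462 0.1133593 ]
```

View pics/up.png

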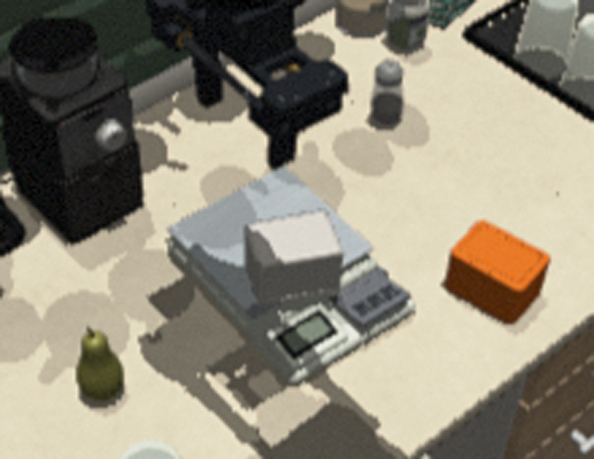

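The dish slipped in the turn and now lies towards the front of the plate, around (293,255) in the crop. I'll look closely before mending it.

```bash
python3 - <<'E'
from h import *
bot.reach([.45,.25,.35],q(rot(0,YP)))
a=bot.capture("top"); b=bot.capture("scene")
f=lambda p,l,t,w,h:cv2.resize(p["image"][t:t+h,l:l+w,::-1],(400,400),interpolation=cv2.INTER_CUBIC)
cv2.imwrite("pics/two.png",np.hstack([f(a,295,130,90,90),f(b,290,150,100,100)]))
ps=[]
for p in (a,b):
    r=bot.trace(p,"dish_center")
    for d in r[:2]:
        c=cloud(p,d["pixels"]); print(d["confidence"],d["bbox"],len(c),np.round(np.percentile(c,2,0),3),np.round(np.percentile(c,98,0),3))
    c=cloud(p,p["depth"]>0); c=c[((c>[.48,-.12,.055])&(c<[.69,.05,.2])).all(1)]; ps.append(c)
c=np.vstack(ps); np.save("c.npy",c)
# plane segmentation by RANSAC
rng=np.random.default_rng(0); rest=c
for i in range(4):
    best=None
    for _ in range(600):
        s=rest[rng.choice(len(rest),3,False)]; n=np.cross(s[1]-s[0],s[2]-s[0]); L=np.linalg.norm(n)
        if L<1e-5: continue
        n/=L; m=abs((rest-s[0])@n)<.0025
        if best is None or m.sum()>best[0].sum(): best=(m,n)
    m,n=best; n=n*np.sign(n[2]); print("plane",m.sum(),np.round(n,3),"cent",np.round(rest[m].mean(0),4),np.round(rest[m].min(0),3),np.round(rest[m].max(0),3)); rest=rest[~m]
    if len(rest)<60: break
E
```

```text
0.85 [386.3, 223.1, 35.8, 35.5] 1047 [ 0.387 -0.234  0.016] [ 0.475 -0.165  0.064]
0.6 [313.2, 171.4, 41.5, 36.1] 969 [ 0.515 -0.061  0.052] [0.589 0.026 0.115]
0.74 [316.9, 178.0, 38.9, 34.3] 998 [ 0.513 -0.056  0.052] [0.594 0.031 0.113]
0.71 [392.3, 183.0, 44.0, 33.6] 1018 [ 0.384 -0.238  0.002] [ 0.475 -0.163  0.063]
plane 1033 [ 0.003 -0.015  1.   ] cent [ 0.5546 -0.0199  0.1102] [ 0.51  -0.068  0.107] [0.599 0.031 0.113]
plane 435 [ 0.893 -0.447  0.042] cent [ 0.5304 -0.0063  0.0824] [ 0.509 -0.048  0.055] [0.552 0.035 0.114]
plane 248 [-0.03   0.021  0.999] cent [ 0.5573 -0.0114  0.1065] [ 0.514 -0.069  0.103] [0.599 0.031 0.108]
plane 115 [ 0.05  -0.011  0.999] cent [ 0.5579 -0.0252  0.1138] [ 0.525 -0.065  0.112] [0.598 0.018 0.117]
```

View pics/two.png

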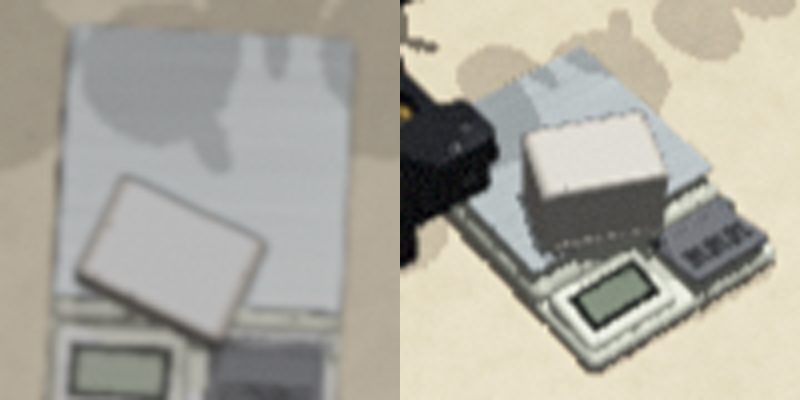

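The dish lies on a long side: its top is 90x60 at z≈0.110, which is 66 mm above the plate. The closed bottom faces the robot and the mouth faces away. To mend it I'll grip across bottom and rim near the top edge and lift. Then I'll tilt it 50° in place with straight moves, set the far bottom edge on the plate, and ease it down mouth up.

```bash
cat >> h.py <<'E'
def rob(beta,yaw):
    """closing line along v=(cos yaw,sin yaw); tool tilted to point outwards along v by beta"""
    return R.from_euler("z",yaw,degrees=True)*R.from_euler("y",-beta,degrees=True)*R.from_matrix(np.array([[0,1,0],[1,0,0],[0,0,-1.]]))
E
python3 - <<'E'
from h import *
Y=-26
r=rob(0,Y); x=tcp([.5547,-.0198,.103],r); B=50; rB=rob(B,YP)
v=yz(YP,[1,0,0])
gB=P+v*(.033+.006-.0259)+[0,0,.0609]; xB=tcp(gB,rB)
for X,Q in ((xB,rB),(tcp(gB+[0,0,.1],rob(0,YP)),rob(0,YP))): s=bot.solve_ik(X,q(Q)); print(None if s is None else np.round(s,2))
bot.reach(x+[0,0,.1],q(r))
print("contact",bot.move_straight(x,q(r),speed=.12,force_limit=6)); st()
bot.set_gripper(0); st()
bot.move_straight(x+[0,0,.12],q(r),speed=.12); st()
p=bot.capture("top"); save(p,"lift.png",(295,110,110,110),4)
E
```

```text
None
[-0.1   0.22  1.76 -0.    1.16 -0.05]
contact False
t 21.6 gap 1.0 ff 0.0 F [ 0.8 -0.6  0.8] p [ 0.5555 -0.0197  0.0851]
t 22.2 gap 0.663 ff 29.2 F [-0.3  0.4  0.5] p [ 0.5547 -0.0198  0.0845]
t 23.3 gap 0.662 ff 29.3 F [ 0.4 -0.2 -2.6] p [ 0.5539 -0.0197  0.2032]
```

View pics/lift.png

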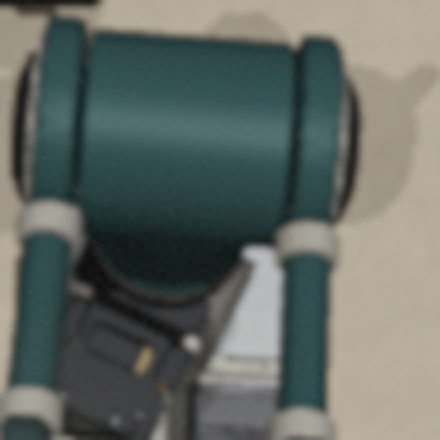

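```bash
python3 - <<'E'
from h import *
for Y in (YP,-30,-60,-90,30,60,90,-120,-150):
    o=[]
    for B in (0,30,40,45,50,55):
        b=np.radians(B); rel=np.array([-.030*np.cos(b)+.059*np.sin(b),0,-.030*np.sin(b)-.059*np.cos(b)])
        r=rob(B,Y); g=P+yz(Y,[.039,0,0])-yz(Y,rel)
        o.append((B,[bot.solve_ik(tcp(g+[0,0,h],r),q(r)) is not None for h in (0,.06,.12)]))
    print(Y,o)
E
```

```text
-3.2 [(0, [True, True, True]), (30, [True, True, True]), (40, [True, True, True]), (45, [True, True, True]), (50, [False, True, True]), (55, [False, False, True])]
-30 [(0, [True, True, True]), (30, [True, True, True]), (40, [True, True, True]), (45, [False, True, True]), (50, [False, False, True]), (55, [True, False, False])]
-60 [(0, [True, True, True]), (30, [True, True, True]), (40, [True, True, True]), (45, [True, True, True]), (50, [True, True, True]), (55, [True, True, True])]
-90 [(0, [True, True, True]), (30, [True, True, True]), (40, [True, True, True]), (45, [True, True, True]), (50, [True, True, True]), (55, [True, True, True])]
30 [(0, [True, True, True]), (30, [True, True, True]), (40, [True, True, True]), (45, [True, True, True]), (50, [True, True, True]), (55, [True, True, True])]
60 [(0, [True, True, True]), (30, [True, True, True]), (40, [True, True, True]), (45, [True, True, True]), (50, [True, True, True]), (55, [True, True, True])]
90 [(0, [True, True, True]), (30, [True, True, True]), (40, [True, True, True]), (45, [True, True, True]), (50, [True, True, True]), (55, [True, True, True])]
-120 [(0, [True, True, True]), (30, [True, True, True]), (40, [True, True, True]), (45, [True, True, True]), (50, [True, True, True]), (55, [True, True, True])]
-150 [(0, [True, True, True]), (30, [False, False, False]), (40, [False, False, False]), (45, [False, False, False]), (50, [False, False, False]), (55, [False, False, False])]
```

```bash
cat >> h.py <<'E'
YV=-93.2; V=yz(YV,[1,0,0])
def gpiv(B,off=.037):
    b=np.radians(B); rel=np.array([-.030*np.cos(b)+.059*np.sin(b),0,-.030*np.sin(b)-.059*np.cos(b)])
    return P+off*V-yz(YV,rel)
E
python3 - <<'E'
from h import *
r0=rob(0,YV); rB=rob(50,YV); g=gpiv(50)
bot.move_straight(tcp(g+[0,0,.08],r0),q(r0),speed=.06); st()
for B in (25,50): bot.move_straight(tcp(g+[0,0,.08],rob(B,YV)),q(rob(B,YV)),speed=.012)
st()
bot.move_straight(tcp(g+[0,0,.012],rB),q(rB),speed=.08); st()
print("contact",bot.move_straight(tcp(g-[0,0,.004],rB),q(rB),speed=.02,force_limit=2)); st()
p=bot.capture("scene"); save(p,"tilt.png",(250,110,150,130),4)
E
```

```text
t 24.8 gap 0.659 ff 29.3 F [-0.3  0.1 -2.4] p [ 0.6162 -0.051   0.1661]
t 26.5 gap 0.666 ff 29.4 F [-0.   0.1 -2.2] p [ 0.616  -0.0658  0.1733]
t 27.5 gap 0.663 ff 29.4 F [ 0.8  0.  -2.8] p [ 0.616  -0.0653  0.1054]
contact True
t 28.1 gap 0.661 ff 29.1 F [0.4 1.5 1.8] p [ 0.6154 -0.0653  0.0908]
```

View pics/tilt.png

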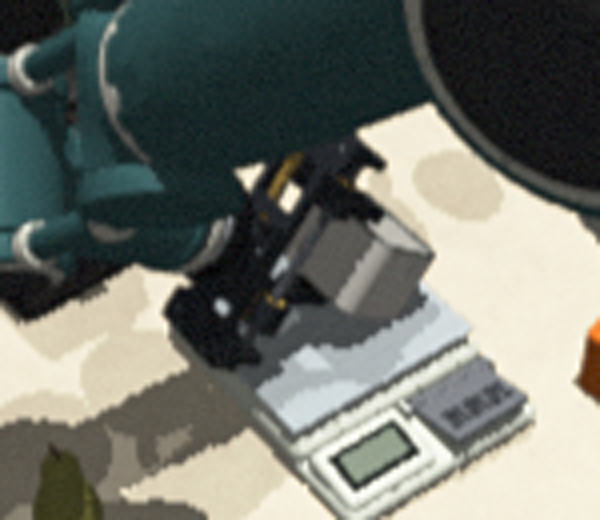

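The dish is gripped and tilted with its far bottom edge on the plate (around (375,320) in the crop). I'll ease it open and slide the finger out.

```bash
python3 - <<'E'
from h import *
rB=rob(50,YV)
gap=bot.observe()["finger_gap"]
bot.set_gripper(gap+.10); st()
x=np.array(bot.observe()["ee_pos"])
print(bot.move_straight(x-[0,0,.004],q(rB),speed=.02,force_limit=6)); st()
x=np.array(bot.observe()["ee_pos"])
print(bot.move_straight(x-.12*V,q(rB),speed=.05,force_limit=8)); st()
x=np.array(bot.observe()["ee_pos"])
bot.move_straight(x+[0,.03,.12],q(rB),speed=.2)
bot.reach([.45,.25,.35],q(rot(0,YP)))
a=bot.capture("top"); b=bot.capture("scene")
f=lambda p,l,t,w,h:cv2.resize(p["image"][t:t+h,l:l+w,::-1],(400,400),interpolation=cv2.INTER_CUBIC)
cv2.imwrite("pics/two2.png",np.hstack([f(a,295,130,90,90),f(b,290,150,100,100)]))
c=cloud(a,a["depth"]>0); m=((c>[.53,-.14,.09])&(c<[.70,.05,.13])).all(1); k=c[m]; print(len(k),cv2.minAreaRect((k[:,:2]*1000).astype(np.float32)),np.percentile(k[:,2],[2,50,98]))
E
```

```text
t 28.5 gap 0.757 ff 0.3 F [ 0.3  1.3 -0.6] p [ 0.6143 -0.0653  0.0896]
False
t 28.9 gap 0.759 ff 0.3 F [ 0.5  0.1 -1.5] p [ 0.614  -0.0654  0.0852]
False
t 31.5 gap 0.76 ff 0.0 F [ 0.9 -0.5 -0.1] p [0.6207 0.0542 0.0852]
207 ((617.3092651367188, -45.69552993774414), (65.95512390136719, 91.3533935546875), 89.1054916381836) [0.09063182 0.1019944  0.10706763]
```

View pics/two2.png

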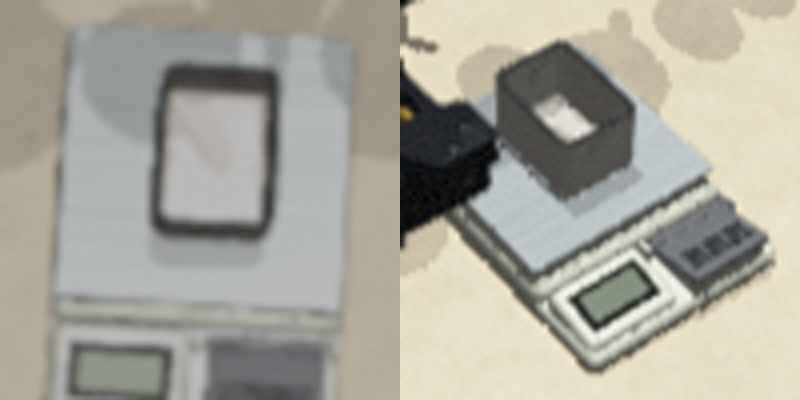

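The dish stands mouth up at (0.617, -0.046), about 6 mm off the plate's centre. Next I'll press the tare key.

```bash
python3 - <<'E'
from h import *
rk=rot(0,YP+90); k=np.array([.483,-.074,0])
bot.set_gripper(0)
bot.reach(k+[0,0,.12],q(rk))
bot.move_straight(k+[0,0,.045],q(rk),speed=.15); st()
print(bot.move_straight(k+[0,0,.018],q(rk),speed=.02,force_limit=9)); st()
bot.dwell(.4); st()
bot.move_straight(k+[0,0,.10],q(rk),speed=.08); st()
bot.dwell(.3)
rp=rot(0,YP)
print([bot.solve_ik([.595,.2005,z],q(rp)) is not None for z in (.055,.2)],[bot.solve_ik([.617,-.046,z],q(rp)) is not None for z in (.1,.25)])
E
```

```text
t 37.5 gap 0.003 ff 0.0 F [0.1 0.4 0.9] p [ 0.4836 -0.0739  0.0455]
True
t 38.4 gap 0.008 ff 3.6 F [-1.9 -0.3  6.9] p [ 0.4823 -0.074   0.0268]
t 38.8 gap 0.003 ff 3.7 F [-2.5  0.3  7.5] p [ 0.4823 -0.074   0.0268]
t 39.9 gap 0.009 ff 0.0 F [-0.3 -0.7  0.3] p [ 0.4825 -0.0739  0.0994]
[True, True] [True, True]
```

The key reached its stop (tip at z=0.0268 with 7 N) and was released. Now the pear.

```bash
python3 - <<'E'
from h import *
rp=rot(0,YP); g=np.array([.595,.2005,.074]); x=tcp(g,rp)
bot.move_straight(np.array(bot.observe()["ee_pos"])+[0,0,.13],speed=.25)
bot.reach(x+[0,0,.12],q(rp)); bot.set_gripper(1.0)
print(bot.move_straight(x,q(rp),speed=.12,force_limit=6)); bot.set_gripper(0); st()
bot.move_straight(x+[0,0,.17],q(rp),speed=.15); st()
d=np.array([.617,-.046,.120]); xd=tcp(d,rp)
bot.move_straight(xd+[0,0,.12],q(rp),speed=.15); st()
p=bot.capture("scene"); save(p,"pear.png",(250,110,150,130),4)
E
```

```text
False
t 46.1 gap 0.329 ff 29.1 F [ 0.4  0.5 -0.6] p [0.595  0.2005 0.0552]
t 47.3 gap 0.331 ff 29.0 F [ 0.   0.7 -1.1] p [0.5942 0.2003 0.2238]
t 49.1 gap 0.331 ff 29.0 F [ 0.1  0.9 -1. ] p [ 0.617  -0.0452  0.2212]
```

View pics/pear.png

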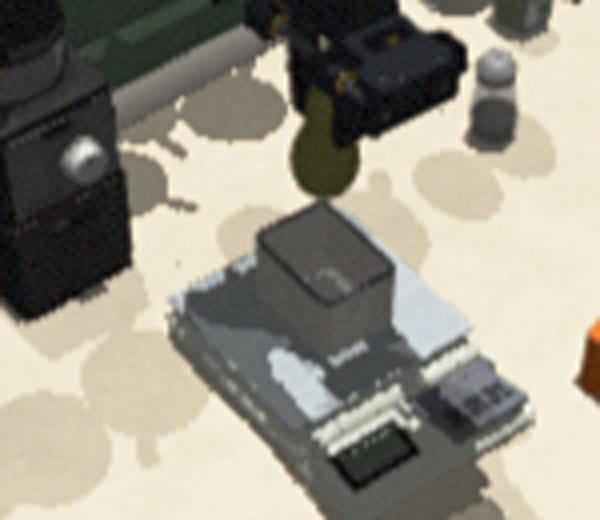

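The pear hangs upright at about (325,155), directly above the dish at (325,270), and the key is back up. Lowering it in.

```bash
python3 - <<'E'
from h import *
rp=rot(0,YP); d=np.array([.617,-.046,.120]); xd=tcp(d,rp)
print(bot.move_straight(xd+[0,0,.012],q(rp),speed=.12,force_limit=8)); st()
print(bot.move_straight(xd-[0,0,.005],q(rp),speed=.025,force_limit=2.5)); st()
bot.set_gripper(.46); st()
x=np.array(bot.observe()["ee_pos"])
print(bot.move_straight(x+[0,0,.15],q(rp),speed=.12)); st()
bot.reach([.45,.2,.35],q(rp))
a=bot.capture("top"); b=bot.capture("scene")
f=lambda p,l,t,w,h:cv2.resize(p["image"][t:t+h,l:l+w,::-1],(400,400),interpolation=cv2.INTER_CUBIC)
cv2.imwrite("pics/end.png",np.hstack([f(a,295,130,90,90),f(b,290,150,100,100)]))
st()
E
```

```text
False
t 50.2 gap 0.327 ff 29.0 F [-0.2  0.3 -1.6] p [ 0.6178 -0.0461  0.1143]
True
t 50.8 gap 0.33 ff 29.6 F [1.1 1.2 3.6] p [ 0.6171 -0.046   0.099 ]
t 51.2 gap 0.462 ff 0.0 F [-0.6  0.1  1.5] p [ 0.6156 -0.0459  0.0978]
False
t 52.6 gap 0.46 ff 0.0 F [-0.2 -0.3  0.6] p [ 0.615  -0.0458  0.2465]
t 53.9 gap 0.46 ff 0.0 F [ 0.5 -0.3 -1.2] p [0.4505 0.1991 0.3491]
```

View pics/end.png

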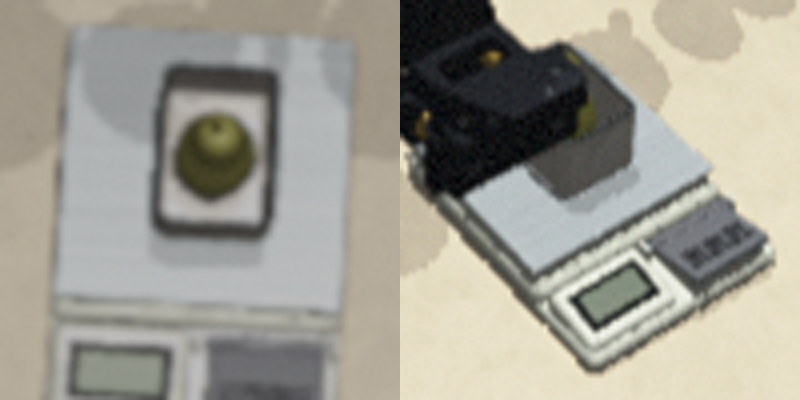

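The pear stands upright in the middle of the dish (left view (215,155)), the key is up and the robot is clear.

```bash
python3 -c "
from plant import bot
print(bot.job_done())"
```

```text
the job is handed in; nothing more can be done
None
```

I handed the job in at about 54 s: the pear stands upright in the white dish, mouth up about 6 mm off the plate's centre, after a full press and release of the tare key; the dish slipped once onto its side on the plate while being turned over and was regripped and set right, and no verdict came back on hand-in.

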